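# Close a coffee grinder's burr head on its dowels and hold it shut

### The job

The coffee grinder's burr head goes back together after its clean. Set the ring burr in the round pocket of the lower housing, over the cone, wide flange down and lying flat on the pocket's floor, and let go of it; then fit the upper housing over the two dowels, press it down against the springs until the two housings meet flush with no gap, and finish holding it pressed shut like that, so that the screws can go in. Leave the other things on the table where they are.

Things in the scene. Friction and masses are not known exactly. Their poses are not given: they have to be found in the camera images.
- lower_housing: Lower half of the burr head, fixed: a round aluminium block 96 mm across with an ear at each side, 142 mm over the ears. Origin at the centre of its underside, on its axis; z up, y along the line through its two dowels, -x towards its small sloping chute, which ends 80 mm from the axis. Its flat top face is 44 mm above the table.
- pocket_floor (a point): Centre of the floor of the round pocket in the lower housing's top, on its axis, 37.5 mm above the table. The pocket is 62 mm wide and 6.5 mm deep. A steel cone stands in it on the axis, 28 mm wide at the foot and 23 mm high.
- dowel_l_tip (a point): Top of the lower housing's dowel at its y = +56 mm, 72 mm above the table. The steel dowel is 9 mm thick and reaches 28 mm above the top face, the last 8 mm tapered to 4 mm. A coil spring round it carries a 16 mm washer, 8 mm above the top face when free.
- dowel_r_tip (a point): Top of the like dowel, with its spring, at the lower housing's y = -56 mm.
- burr_mid (a point): Centre of the ring burr, a loose steel ring: on its axis, 13 mm above its underside, z up. At the bottom a flange 58 mm across and 6 mm thick, above it a barrel 44 mm across; 26 mm high in all, bore 34 mm right through; about 170 g. It starts standing on its flange on the table. Seated, its underside is 37.5 mm above the table.
- bail_mid (a point): Middle of the upper housing's bail, a straight black bar to lift it by: 12 mm wide (x), 12 mm high, 66 mm long (y), on a post at each end with 52 mm free between them. The point is the bar's centre, on the housing's axis, 60 mm above its underside; z up. The housing starts upright on the table. Closed flush, the point is 104 mm above the table, on the lower housing's axis.
- upper_under (a point): Centre of the underside of the upper housing, the loose upper half, about 240 g: an aluminium ring 96 mm across, 12 mm thick, bore 52 mm, with two ears (142 mm over them), each with an upright 11 mm dowel hole at 56 mm from the axis along y. On the ring a bean throat 66 mm across reaches 30 mm above the underside; the bail spans it along y. It fits either way round (half a turn).
- spring_l (a joint): Compression in metres of the spring on the lower housing's dowel at y = +56 mm: 0 free, 0.008 when the housings are flush. The two springs together push up with about 5 N when first touched and 10 N at flush, so the upper housing's own weight does not close them; after that metal meets metal.
- spring_r (a joint): The same for the dowel at y = -56 mm.
- blender_jar: Bystander: lime-green blender jar on a black collar, 125 mm wide and 210 mm high, with a handle; origin under its centre.
- steel_bowl: Bystander: stainless steel bowl, 210 mm across, 75 mm high; origin under its centre.
- spatula: Bystander: blue plastic spatula lying flat; origin on its underside at its middle.
- bamboo_spoon: Bystander: bamboo spoon lying flat; origin on its underside at its middle.
- burr_brush: Bystander: small cleaning brush lying flat; origin on its underside at its middle.
- sugar_pot: Bystander: white ceramic sugar pot 96 mm across, its hinged lid standing open, 165 mm high; origin under its centre.
- espresso_cup: Bystander: white espresso cup, 62 mm across and 58 mm high, with a handle; origin under its centre.

How it is judged:
On the way, in this order (a step that is already met when the one before it is completed fails the run):
1. the ring burr lies flat on the pocket's floor, flange down, and the fingers have let go of it (z of burr_mid in the frame of lower_housing between 0.0485 and 0.0525 m and horizontal distance between burr_mid and lower_housing below 0.004 m and angle between burr_mid's own z axis and vertical below 0.06 rad and contact force between the fingers and ring_burr below 0.1 N), for 0.2 s.
2. the upper housing is on both dowels, down to the springs (z of bail_mid in the frame of lower_housing below 0.1135 m and horizontal distance between bail_mid and lower_housing below 0.004 m and angle between the y axis of bail_mid and the y axis of lower_housing, either way round below 0.06 rad and angle between bail_mid's own z axis and vertical below 0.06 rad), for 0.1 s.
At the end, for the whole second after the job is handed in: Burr flat in the pocket, flange down (2 mm in height, 4 mm off axis, 0.06 rad tilt); upper housing on both dowels, gap under 1.8 mm, 3 mm off axis, 0.05 rad of the dowel line, 0.03 rad tilt, springs in 6 mm or more, at rest, the robot still bearing on it with over 2 N (z of burr_mid in the frame of lower_housing between 0.0485 and 0.0525 m and horizontal distance between burr_mid and lower_housing below 0.004 m and angle between burr_mid's own z axis and vertical below 0.06 rad and z of bail_mid in the frame of lower_housing between 0.102 and 0.1058 m and horizontal distance between bail_mid and lower_housing below 0.003 m and angle between the y axis of bail_mid and the y axis of lower_housing, either way round below 0.05 rad and angle between bail_mid's own z axis and vertical below 0.03 rad and value of joint each of spring_l, spring_r above 0.006 m and contact force between any of the fingers, the arm and upper_housing above 2 N and linear speed of upper_housing below 0.02 m/s); the arm keeps its last pose, push and grip.
It fails at once if another thing on the table is pushed more than 40 mm from its place or knocked over (distance of any of blender_jar, steel_bowl, spatula, bamboo_spoon, burr_brush, sugar_pot, espresso_cup from where it was at the start of the episode above 0.04 m or angle between any of blender_jar, sugar_pot, espresso_cup's own z axis and vertical above 0.5 rad).
It also fails if it takes over 64 s, if anything falls off the work surface, if the arm or the gripper's body presses on something with over 40 N, if the wrist force passes 120 N, or if a joint passes its speed limit or range.

### The arm

A 6-joint arm with a two-finger parallel gripper is mounted at the origin on the work surface. World frame = base frame: x ahead of the robot, y to its left, z up, the work surface at z = 0. Lengths are in m, angles in rad, forces in N, time in s.
With the tool pointing down it reaches from about 0.3 to 1 m from the base axis. Payload 5.1 kg.
Tool frame: the origin (TCP) lies midway between the tips of the shut fingers; the grasp point (between the pads) lies 19 mm behind it; x points along the fingers, z is the direction in which the jaws open and shut, and the axes are right-handed (so a half turn about x gives the same grasp; the last joint's range is limited). The gripper opens to 95 mm and grips with 3 to 60 N. Pads are 20 mm wide; open, the fingers measure 119 mm over their backs; the gripper's body (75 mm by 180 mm) begins 59 mm behind the grasp point.
Start: joints at [-1.315, 0.124, 1.65, -0, 1.367, -0.083], TCP at [0.216, -0.613, 0.215] pointing down, gripper open.
Joint ranges: [-2.61, 2.61], [-1.02, 2.33], [0.03, 2.71], [-1.35, 4.49], [0.32, 2.68], [-2.91, 2.91]. Speed limits (rad/s): [2.57, 2.57, 3.14, 3.14, 3.14, 3.14].

### API

Orientations are given as a unit quaternion [x, y, z, w].
In Python, from workcell import robot gives the robot as it stands.
- The arm moves only by the tool carry_out, never from a script. Its argument "commands" is a list of rows, each an object of numbers: "gripper": the opening in per cent of the stroke, from 0 (shut) to 100 (fully open); "dx", "dy", "dz": the shift along the world's x, y, z in m; "roll": the turn about the world's z in degrees. In form: [{"gripper": .., "dx": .., "dy": .., "dz": .., "roll": ..}, ...]. A call has 1 to 10 rows; each row shifts and turns the commanded pose from where the row before left it; what a row does not reach is not made up. A row lasts 1/8 s, in which the tool goes at most 62.5 mm and 10.7 degrees, less where a joint would pass 70% of its speed; a pose out of reach is approached as far as the arm can. A call with a gripper value outside its range is refused whole. The fingers move at their own pace and stop on an object; the grip force is fixed at half the most. Time passes only in rows, so rows that do not move let the fingers close. It gives the time, the measured TCP pose, the force and the opening at its end, in the units of the state.
- robot.observe(): the state, without advancing time (a new reading comes with each control period).
- robot.read_camera(name): name is "side" or "top" or "wrist"; returns the picture (384x512x3 uint8, red, green, blue); there is no depth.
- robot.camera_model(name): a dict with "fx", "fy", "cx", "cy" (pixels), "k1" (the pictures are not rectified: a ray, as slopes to the right and down, at radius r is drawn at 1 + k1 r^2 times it, then the intrinsics apply), "extrinsics" (4x4, takes a point from camera to world coordinates). Camera axes: x right, y down, z forward; pixel columns grow to the right and rows downward; lengths in m; the calibration is good to about 2 mm. A picture is of the moment at which its call begins: read the wrist's pose just before it. camera_model takes no time and is no camera call; for the wrist camera it gives the pose at the moment of the call.
- robot.hand_in(): hands the job in, once; it reports no verdict.
Trained networks look in the newest picture that a camera, given by its name, has taken for a name from the list of things; names that differ only in an ending like _2 or _b are one class to them, and where a whole thing is asked for, a point or a joint stands for the part that bears it (a point fixed in the world has none). Each returns a list of dicts, best first, with "score" (0 to 1); they miss things now and then, are a little off and sometimes report something else, mostly with a low value. They report only what shows in the picture. A call takes as long as a camera call.
- robot.boxes_of(camera, name): "xy" ([column, row] in pixels, amid what is visible of it).
- robot.masks_of(camera, name): "region" (384x512 bool, what is visible of it) and "xy" ([column, row] in pixels, amid what is visible of it).
The state is a dict: "time": time; "joints": joint angles; "qd": joint speeds; "joint_torque": joint torques, N m; "eef_pos": TCP position; "eef_rot": TCP orientation; "contact_force": force on the tool from outside, world axes, zero at the start; "wrist_torque": the same for the moment, N m; "gripper_width": finger opening in m.
Only numpy, scipy, OpenCV 4.12 (cv2) and the standard library are available. Lean on these libraries where they do the work, as an engineer would, in place of code of your own. Each camera call takes 0.05 s, during which the arm holds its last target. There are 200 camera calls.

## Working session

There is one attempt and no reset: what is moved stays moved. The work goes in short steps, Python scripts to look and compute and a tool call to move; the robot and the scene stay as the last step left them, time stands still between calls to the robot, and variables do not carry over. Pictures are saved under pics/ and viewed, about 8 in all and at most 12, crops included, and the job is handed in when it is done.

Besides the shell and the picture viewer there is one more tool, called after "Call:" as a command line: name --argument value ..., lists and objects as JSON in quotes. carry_out: Moves the arm, as the interface text tells. Its arguments: {"type":"object","properties":{"commands":{"type":"array","items":{"type":"object","properties":{"gripper":{"type":"number"},"dx":{"type":"number"},"dy":{"type":"number"},"dz":{"type":"number"},"roll":{"type":"number"}}}}},"required":["commands"]}

```bash
ls; mkdir -p pics; cat > h.py <<'E'
from workcell import robot
import numpy as np, cv2
def ray(cam,px,m=None):
    m=m or robot.camera_model(cam)
    d=np.array([(px[0]-m["cx"])/m["fx"],(px[1]-m["cy"])/m["fy"]])
    u=d.copy()
    for _ in range(20): u=d/(1+m["k1"]*(u@u))
    E=np.array(m["extrinsics"]); v=E[:3,:3]@np.array([u[0],u[1],1]); return E[:3,3],v
def onz(cam,px,z,m=None):
    o,v=ray(cam,px,m); return o+v*(z-o[2])/v[2]
def proj(cam,P,m=None):
    m=m or robot.camera_model(cam)
    E=np.array(m["extrinsics"]); P=np.atleast_2d(P); c=(P-E[:3,3])@E[:3,:3]; u=c[:,:2]/c[:,2:]
    u=u*(1+m["k1"]*(u**2).sum(1,keepdims=True)); return u*[m["fx"],m["fy"]]+[m["cx"],m["cy"]]
def save(cam,n):
    im=robot.read_camera(cam); cv2.imwrite(f"pics/{n}.png",np.ascontiguousarray(im[:,:,::-1])); return im
E
python3 - <<'E'
from h import *
np.set_printoptions(precision=4,suppress=True)
a=save("top","t0");b=save("side","s0")
cv2.imwrite("pics/a.png",np.vstack([a,b])[:,:,::-1])
for c in("top","side"):
    print(c,np.array(robot.camera_model(c)["extrinsics"]))
    for n,z in (("lower_housing",.04),("burr_mid",.026),("bail_mid",.06),("dowel_l_tip",.072),("dowel_r_tip",.072)):
        for d in robot.boxes_of(c,n)[:3]: print(n,round(d["score"],2),d["xy"],onz(c,d["xy"],z))
print(robot.observe())
E
```

```text
pics
top [[ 0.022  -0.9988  0.043   0.5305]
 [-0.9997 -0.0225 -0.0117  0.0386]
 [ 0.0126 -0.0428 -0.999   1.4488]
 [ 0.      0.      0.      1.    ]]
lower_housing 0.78 [178.3, 217.4] [0.4909 0.2659 0.04  ]
burr_mid 0.67 [178.8, 212.9] [0.5047 0.2669 0.026 ]
burr_mid 0.55 [326.7, 202.0] [ 0.5493 -0.1985  0.026 ]
burr_mid 0.25 [417.4, 206.5] [ 0.541  -0.4909  0.026 ]
bail_mid 0.61 [260.3, 204.8] [0.5358 0.0118 0.06  ]
dowel_l_tip 0.7 [180.4, 216.6] [0.4944 0.2544 0.072 ]
dowel_r_tip 0.73 [178.4, 215.3] [0.4982 0.2606 0.072 ]
side [[ 0.9466 -0.2207  0.2351  0.3312]
 [-0.3223 -0.6224  0.7133 -0.7567]
 [-0.011  -0.751  -0.6602  0.8088]
 [ 0.      0.      0.      1.    ]]
lower_housing 0.73 [209.6, 166.1] [0.4938 0.2376 0.04  ]
burr_mid 0.8 [259.9, 277.1] [ 0.5101 -0.2322  0.026 ]
burr_mid 0.6 [345.7, 291.4] [ 0.6934 -0.3414  0.026 ]
bail_mid 0.74 [241.8, 213.9] [ 0.5245 -0.0354  0.06  ]
dowel_l_tip 0.66 [206.0, 166.3] [0.4758 0.1991 0.072 ]
dowel_r_tip 0.67 [207.9, 166.4] [0.4815 0.1965 0.072 ]
{'time': 0.6, 'joints': array([-1.3146,  0.1238,  1.6503,  0.    ,  1.3675, -0.0826]), 'qd': array([-0.001 , -0.0006, -0.0014, -0.0003, -0.0016,  0.0013]), 'joint_torque': array([ -0.0003, -41.7286, -36.0002,   0.0775,   0.0431,  -0.    ]), 'eef_pos': array([ 0.216 , -0.6131,  0.2147]), 'eef_rot': array([ 0.4085,  0.5771, -0.4086,  0.5772]), 'contact_force': array([-0.1279, -0.0901,  0.2087]), 'wrist_torque': array([-0.016 ,  0.0079, -0.0516]), 'gripper_width': 0.09488199327559008}
```

View pics/a.png

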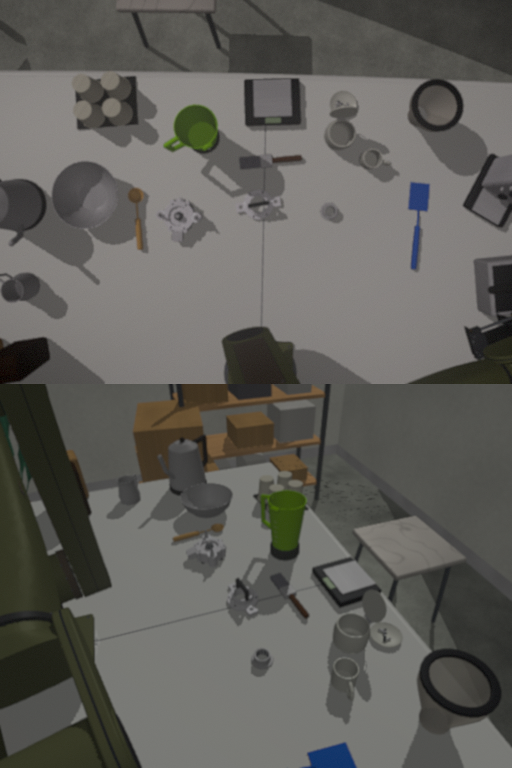

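The top view shows the lower housing at about (182,216), the upper housing at (260,204) and the burr at (330,211). In the side view they are at about (208,165), (241,213) and (261,274). I'll zoom in next.

```bash
python3 - <<'E'
from h import *
np.set_printoptions(precision=4,suppress=True)
a=cv2.imread("pics/t0.png");c=cv2.resize(a[170:250,150:350],None,fx=4,fy=4,interpolation=cv2.INTER_CUBIC)
b=cv2.imread("pics/s0.png");d=cv2.resize(b[135:300,150:350],None,fx=4,fy=4,interpolation=cv2.INTER_CUBIC)[:,:]
cv2.imwrite("pics/b.png",cv2.convertScaleAbs(c,alpha=1.3))
for cam in("top","side"):
  for n,z in (("burr_mid",.013),("upper_under",.03),("lower_housing",.03)):
    for m in robot.masks_of(cam,n)[:2]:
        ys,xs=np.where(m["region"]); print(cam,n,round(m["score"],2),m["xy"],xs.min(),xs.max(),ys.min(),ys.max(),onz(cam,m["xy"],z))
print(onz("top",(330,211),.013), np.array(robot.camera_model("wrist")["extrinsics"]), robot.camera_model("wrist")["fx"])
E
```

```text
top burr_mid 0.55 [326.1, 205.0] 320 338 202 219 [ 0.5399 -0.1989  0.013 ]
top burr_mid 0.37 [180.4, 217.0] 157 201 199 240 [0.4916 0.2636 0.013 ]
top upper_under 0.85 [256.3, 203.2] 236 280 190 217 [0.5407 0.0239 0.03  ]
top lower_housing 0.58 [181.9, 218.0] 157 202 199 241 [0.489  0.2561 0.03  ]
top lower_housing 0.3 [256.5, 203.1] 237 280 189 217 [0.541  0.0232 0.03  ]
side burr_mid 0.52 [263.1, 277.1] 251 272 263 284 [ 0.5208 -0.2262  0.013 ]
side upper_under 0.83 [245.0, 214.0] 227 259 194 231 [ 0.541 -0.01   0.03 ]
side lower_housing 0.72 [207.7, 167.0] 187 225 150 182 [0.4886 0.2478 0.03  ]
[ 0.521  -0.2118  0.013 ] [[ 0.3317 -0.9077 -0.2571  0.2866]
 [-0.9434 -0.3189 -0.0912 -0.5873]
 [ 0.0008  0.2728 -0.9621  0.3856]
 [ 0.      0.      0.      1.    ]] 264.50338091978944
```

View pics/b.png

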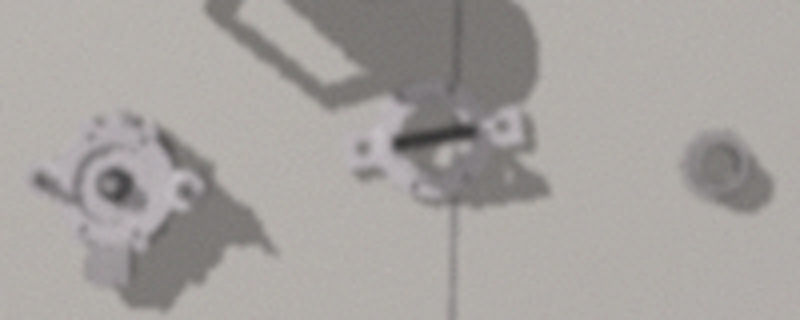

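The crop gives the burr at (329,211) and the bail centre at (258.5,204.4), with the bar turned about +10°. The cone is at (179,216), with the dowel line turned about -3°. I'll go over the burr for a close look.

Call:
carry_out --commands '[{"gripper": 100, "dx": 0.03, "dy": 0.04, "dz": 0, "roll": 6.7}, {"gripper": 100, "dx": 0.03, "dy": 0.04, "dz": 0, "roll": 6.7}, {"gripper": 100, "dx": 0.03, "dy": 0.04, "dz": 0, "roll": 6.7}, {"gripper": 100, "dx": 0.03, "dy": 0.04, "dz": 0, "roll": 6.7}, {"gripper": 100, "dx": 0.03, "dy": 0.04, "dz": 0, "roll": 6.7}, {"gripper": 100, "dx": 0.03, "dy": 0.04, "dz": 0, "roll": 6.7}, {"gripper": 100, "dx": 0.03, "dy": 0.04, "dz": 0, "roll": 6.7}, {"gripper": 100, "dx": 0.03, "dy": 0.04, "dz": 0, "roll": 6.7}, {"gripper": 100, "dx": 0.03, "dy": 0.04, "dz": 0, "roll": 6.7}, {"gripper": 100, "dx": 0.03, "dy": 0.04, "dz": 0, "roll": 6.7}]'

```text
time: 2.15
eef_pos: [0.5169, -0.2117, 0.215]
eef_rot: [0.021, 0.707, -0.021, 0.707]
contact_force: [0.1, -0.6, 0.5]
gripper_width: 0.0951
```

Call:
carry_out --commands '[{"gripper": 100}, {"gripper": 100}, {"gripper": 100}]'

```text
$.commands[0]: bad value
```

```bash
cat >> h.py <<'E'
def ellipse(region):
    cs,_=cv2.findContours(region.astype(np.uint8),cv2.RETR_EXTERNAL,cv2.CHAIN_APPROX_NONE)
    return cv2.fitEllipse(cv2.convexHull(max(cs,key=cv2.contourArea)))
def state():
    o=robot.observe(); x,y,z,w=o["eef_rot"]
    print("t",round(o["time"],2),"tcp",np.round(o["eef_pos"],4),"jaw",round(np.degrees(np.arctan2(2*(y*z-w*x),2*(x*z+w*y))),2),"down",round(2*(x*z-w*y),4),"F",np.round(o["contact_force"],1),"w",round(o["gripper_width"],4))
E
python3 - <<'E'
from h import *
np.set_printoptions(precision=4,suppress=True)
state(); m=robot.camera_model("wrist"); save("wrist","w0")
for r in robot.masks_of("wrist","burr_mid"):
    e=ellipse(r["region"]); print(round(r["score"],2),r["xy"],e,onz("wrist",e[0],.013,m))
E
```

```text
t 2.15 tcp [ 0.5169 -0.2117  0.215 ] jaw -3.37 down -1.0 F [ 0.1 -0.6  0.5] w 0.0951
0.55 [263.1, 156.0] ((261.4565734863281, 165.9644317626953), (37.79998779296875, 39.81012725830078), 63.60383605957031) [ 0.5204 -0.207   0.013 ]
```

View pics/w0.png

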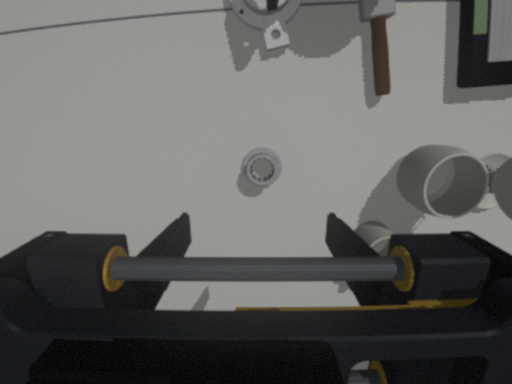

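The wrist view shows the burr at about (261,167), between the fingertips at (183,218) and (333,218). The upper housing is at the top, and the cups are well to the right. I'll go lower and refine.

Call:
carry_out --commands '[{"gripper": 100, "dx": 0.0035, "dy": 0.0047, "dz": -0.05, "roll": 0}, {"gripper": 100, "dx": 0, "dy": 0, "dz": -0.06, "roll": 0}, {"gripper": 100, "dx": 0, "dy": 0, "dz": -0.04, "roll": 0}, {"gripper": 100, "dx": 0, "dy": 0, "dz": 0, "roll": 0}, {"gripper": 100, "dx": 0, "dy": 0, "dz": 0, "roll": 0}]'

```text
time: 2.88
eef_pos: [0.5205, -0.2094, 0.0666]
eef_rot: [0.022, 0.706, -0.023, 0.708]
contact_force: [0.7, 0.2, 1.3]
gripper_width: 0.095
```

```bash
cat >> h.py <<'E'
def circ(c,r,z,n=60):
    t=np.linspace(0,2*np.pi,n); return np.c_[c[0]+r*np.cos(t),c[1]+r*np.sin(t),np.full(n,z)]
E
python3 - <<'E'
from h import *
np.set_printoptions(precision=4,suppress=True)
state(); m=robot.camera_model("wrist"); im=save("wrist","w1")
c=None
for r in robot.masks_of("wrist","burr_mid"):
    e=ellipse(r["region"]); p=onz("wrist",e[0],.006,m); print(round(r["score"],2),r["xy"],e,p,onz("wrist",e[0],.013,m))
    if c is None:c=p
o=im[:,:,::-1].copy(); s=4
x0,y0=200,130; o=cv2.resize(o[y0:y0+140,x0:x0+130],None,fx=s,fy=s,interpolation=cv2.INTER_CUBIC); o=cv2.convertScaleAbs(o,alpha=1.4)
for r,z,col in((.029,.006,(0,0,255)),(.022,.026,(0,255,0)),(.017,.026,(255,0,0))):
    cv2.polylines(o,[np.round((proj("wrist",circ(c,r,z),m)-[x0,y0]+.5)*s).astype(int)],True,col,1)
cv2.imwrite("pics/w1o.png",o)
E
```

```text
t 2.88 tcp [ 0.5205 -0.2094  0.0666] jaw -3.63 down -1.0 F [0.7 0.2 1.3] w 0.095
0.61 [261.6, 191.9] ((259.4813232421875, 199.83837890625), (61.7532958984375, 62.05849838256836), 12.311768531799316) [ 0.5203 -0.2089  0.006 ] [ 0.5204 -0.2066  0.013 ]
```

View pics/w1o.png

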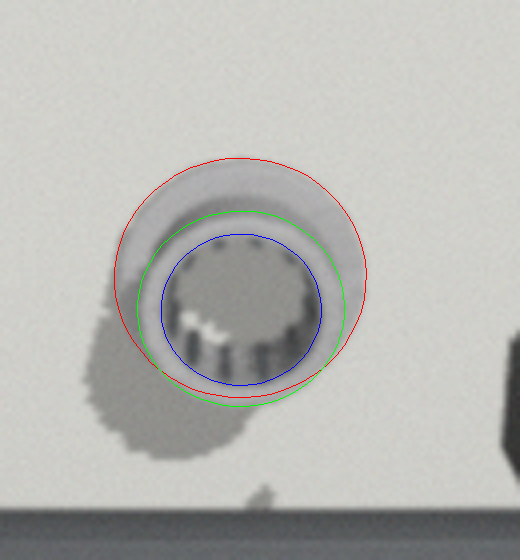

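The overlay matches the ring to within about a millimetre: the burr is at (0.5203,-0.2089) and the TCP is over it. Descend and grip.

Call:
carry_out --commands '[{"gripper": 100, "dx": 0, "dy": 0, "dz": -0.03, "roll": 0}, {"gripper": 100, "dx": 0, "dy": 0, "dz": -0.0265, "roll": 0}, {"gripper": 100, "dx": 0, "dy": 0, "dz": 0, "roll": 0}, {"gripper": 100, "dx": 0, "dy": 0, "dz": 0, "roll": 0}]'

```text
time: 3.48
eef_pos: [0.521, -0.2091, 0.0103]
eef_rot: [0.022, 0.706, -0.023, 0.708]
contact_force: [-0.2, 0.3, 0.3]
gripper_width: 0.095
```

Call:
carry_out --commands '[{"gripper": 0, "dx": 0, "dy": 0, "dz": 0, "roll": 0}, {"gripper": 0, "dx": 0, "dy": 0, "dz": 0, "roll": 0}, {"gripper": 0, "dx": 0, "dy": 0, "dz": 0, "roll": 0}, {"gripper": 0, "dx": 0, "dy": 0, "dz": 0, "roll": 0}, {"gripper": 0, "dx": 0, "dy": 0, "dz": 0, "roll": 0}, {"gripper": 0, "dx": 0, "dy": 0, "dz": 0, "roll": 0}]'

```text
time: 4.22
eef_pos: [0.5197, -0.2084, 0.0081]
eef_rot: [0.022, 0.707, -0.022, 0.707]
contact_force: [0.6, -0.0, -0.1]
gripper_width: 0.0427
```

Call:
carry_out --commands '[{"gripper": 0, "dx": 0, "dy": 0, "dz": 0.04, "roll": 0}, {"gripper": 0, "dx": 0, "dy": 0, "dz": 0.06, "roll": 0}, {"gripper": 0, "dx": -0.003, "dy": 0.035, "dz": 0.045, "roll": 0}, {"gripper": 0, "dx": -0.004, "dy": 0.055, "dz": 0, "roll": 0}, {"gripper": 0, "dx": -0.004, "dy": 0.055, "dz": 0, "roll": 0}, {"gripper": 0, "dx": -0.004, "dy": 0.055, "dz": 0, "roll": 0}, {"gripper": 0, "dx": -0.004, "dy": 0.055, "dz": 0, "roll": 0}, {"gripper": 0, "dx": -0.004, "dy": 0.055, "dz": 0, "roll": 0}, {"gripper": 0, "dx": -0.003, "dy": 0.05, "dz": 0, "roll": 0}, {"gripper": 0, "dx": 0, "dy": 0.02, "dz": 0, "roll": 0}]'

```text
time: 5.48
eef_pos: [0.4924, 0.1739, 0.1525]
eef_rot: [0.021, 0.707, -0.021, 0.706]
contact_force: [0.7, -1.1, -1.4]
gripper_width: 0.0426
```

Call:
carry_out --commands '[{"gripper": 0, "dx": 0, "dy": 0, "dz": 0, "roll": 0}, {"gripper": 0, "dx": 0, "dy": 0, "dz": 0, "roll": 0}, {"gripper": 0, "dx": 0, "dy": 0, "dz": 0, "roll": 0}]'

```text
time: 5.85
eef_pos: [0.4935, 0.1706, 0.1529]
eef_rot: [0.023, 0.707, -0.023, 0.707]
contact_force: [0.0, 0.5, -1.6]
gripper_width: 0.0423
```

```bash
python3 - <<'E'
from h import *
np.set_printoptions(precision=4,suppress=True)
state(); m=robot.camera_model("wrist"); im=save("wrist","w2"); np.save("w2m.npy",m,allow_pickle=True)
for n,z in(("dowel_l_tip",.072),("dowel_r_tip",.072),("pocket_floor",.0375)):
  for r in robot.boxes_of("wrist",n)[:2]: print(n,round(r["score"],2),r["xy"],onz("wrist",r["xy"],z,m))
print(proj("wrist",[[.49,.26,.044]],m))
E
```

```text
t 5.85 tcp [0.4935 0.1706 0.1529] jaw -3.67 down -1.0 F [ 0.   0.5 -1.6] w 0.0423
dowel_l_tip 0.91 [254.1, 94.9] [0.4942 0.2643 0.072 ]
dowel_r_tip 0.76 [251.8, 92.3] [0.4923 0.2667 0.072 ]
pocket_floor 0.96 [249.6, 94.1] [0.4893 0.2677 0.0375]
pocket_floor 0.32 [286.1, 296.7] [0.5181 0.02   0.0375]
[[250.6524 101.5615]]
```

View pics/w2.png

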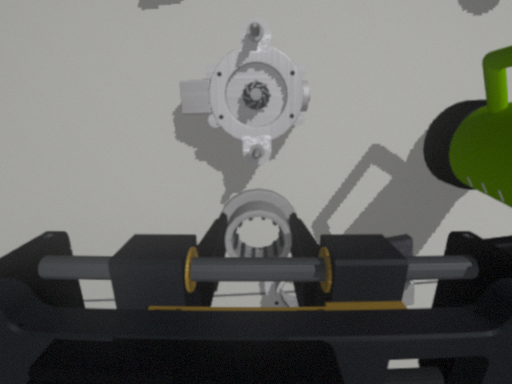

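The wrist view shows the lower housing centred at about (257,93), with dowel tips at (255,29) and (257,152), the chute to the left and the held burr at (259,235). I'll refine by fitting its rims.

```bash
cat >> h.py <<'E'
from scipy.optimize import minimize
from scipy.ndimage import map_coordinates
def fitcirc(im,m,c0,rings,span=.012):
    g=cv2.GaussianBlur(im.astype(np.float32).mean(2),(0,0),1.0); G=np.hypot(cv2.Sobel(g,5,1,0),cv2.Sobel(g,5,0,1)); G=np.minimum(G,np.percentile(G,97))
    def f(c): return -sum(map_coordinates(G,proj("wrist",circ(c,r,z,120),m)[:,::-1].T,order=1).mean() for r,z in rings)
    best=min(((f((c0[0]+a,c0[1]+b)),c0[0]+a,c0[1]+b) for a in np.arange(-span,span,.001) for b in np.arange(-span,span,.001)))
    r=minimize(f,best[1:],method="Nelder-Mead",options=dict(xatol=1e-5,initial_simplex=np.array(best[1:])+[[0,0],[.001,0],[0,.001]])); return r.x,r.fun
E
cat > ov.py <<'E'
from h import *
def over(im,m,c,yaw,box,s,name):
    x0,y0,x1,y1=box
    o=cv2.convertScaleAbs(cv2.resize(im[y0:y1,x0:x1,::-1],None,fx=s,fy=s,interpolation=cv2.INTER_CUBIC),alpha=1.2)
    dr=lambda P,col: cv2.polylines(o,[np.round((proj("wrist",P,m)-[x0,y0]+.5)*s).astype(int)],True,col,1)
    dr(circ(c,.031,.044),(0,0,255));dr(circ(c,.048,.044),(0,255,0))
    for sg in(1,-1):
        d=np.array(c)+sg*.056*np.array([-np.sin(yaw),np.cos(yaw)])
        dr(circ(d,.002,.072),(255,0,0)); dr(circ(d,.008,.052),(255,0,255))
    dr(circ(c,.003,.0605,),(255,255,0))
    cv2.imwrite(f"pics/{name}.png",o)
E
python3 - <<'E'
from ov import *
np.set_printoptions(precision=4,suppress=True)
m=np.load("w2m.npy",allow_pickle=True).item(); im=cv2.imread("pics/w2.png")[:,:,::-1]
for R in([(.031,.044)],[(.048,.044)],[(.031,.044),(.048,.044)]):
    c,f=fitcirc(im,m,(.493,.265),R); print(c,f)
a=onz("wrist",(255,28),.072,m);b=onz("wrist",(257,152),.072,m); print(a,b,(a+b)/2,np.linalg.norm(a-b)); d=a-b; yaw=np.arctan2(-d[0],d[1]); print(np.degrees(yaw))
over(im,m,c,yaw,(170,0,330,180),3.3,"w2o")
E
```

```text
[0.4958 0.2669] -65.14836883544922
[0.4971 0.2652] -41.797183990478516
[0.4958 0.2669] -105.92756652832031
[0.4987 0.3192 0.072 ] [0.4934 0.2125 0.072 ] [0.4961 0.2658 0.072 ] 0.10688947633872718
-2.836613956574931
```

View pics/w2o.png

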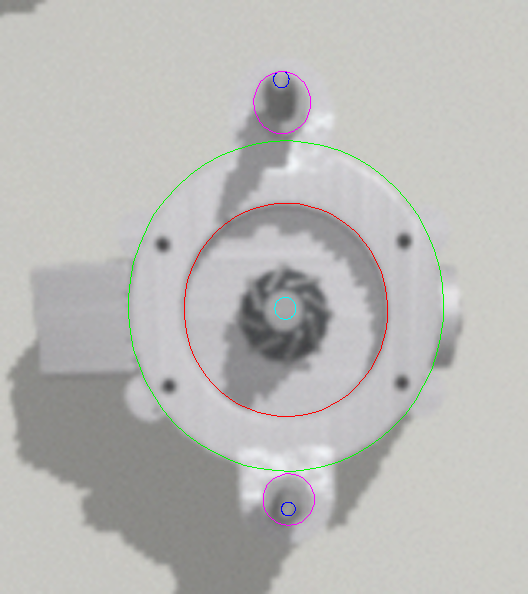

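The model overlays the rims and dowels well. The housing centre is about (0.496,0.266), with yaw -2.8°. I'll move over it with the burr underside above the cone, then check.

Call:
carry_out --commands '[{"gripper": 0, "dx": 0.001, "dy": 0.04, "dz": 0, "roll": 0.4}, {"gripper": 0, "dx": 0.001, "dy": 0.04, "dz": 0, "roll": 0.4}, {"gripper": 0, "dx": 0, "dy": 0.015, "dz": -0.018, "roll": 0}, {"gripper": 0, "dx": 0, "dy": 0, "dz": -0.03, "roll": 0}, {"gripper": 0, "dx": 0, "dy": 0, "dz": -0.02, "roll": 0}, {"gripper": 0, "dx": 0, "dy": 0, "dz": 0, "roll": 0}, {"gripper": 0, "dx": 0, "dy": 0, "dz": 0, "roll": 0}, {"gripper": 0, "dx": 0, "dy": 0, "dz": 0, "roll": 0}]'

```text
time: 7.05
eef_pos: [0.4966, 0.2668, 0.0867]
eef_rot: [0.018, 0.706, -0.017, 0.708]
contact_force: [0.6, -0.2, -1.2]
gripper_width: 0.0424
```

```bash
python3 - <<'E'
from ov import *
np.set_printoptions(precision=4,suppress=True)
state(); m=robot.camera_model("wrist"); im=save("wrist","w3"); np.save("w3m.npy",m,allow_pickle=True)
c,f=fitcirc(im,m,(.496,.266),[(.048,.044)],.006);print(c,f)
zb=robot.observe()["eef_pos"][2]-.008
b,f=fitcirc(im,m,(.496,.266),[(.022,zb+.026),(.017,zb+.026)],.006);print(b,f)
o=None
over(im,m,(.496,.266),np.radians(-2.84),(150,60,370,270),3.5,"w3o")
o=cv2.imread("pics/w3o.png")
for r in(.022,.017): cv2.polylines(o,[np.round((proj("wrist",circ(b,r,zb+.026),m)-[150,60]+.5)*3.5).astype(int)],True,(0,140,255),1)
cv2.imwrite("pics/w3o.png",o[:600])
E
```

```text
t 7.05 tcp [0.4966 0.2668 0.0867] jaw -2.82 down -1.0 F [ 0.6 -0.2 -1.2] w 0.0424
[0.4967 0.2659] -49.23291015625
[0.4943 0.2652] -127.27566528320312
```

View pics/w3o.png

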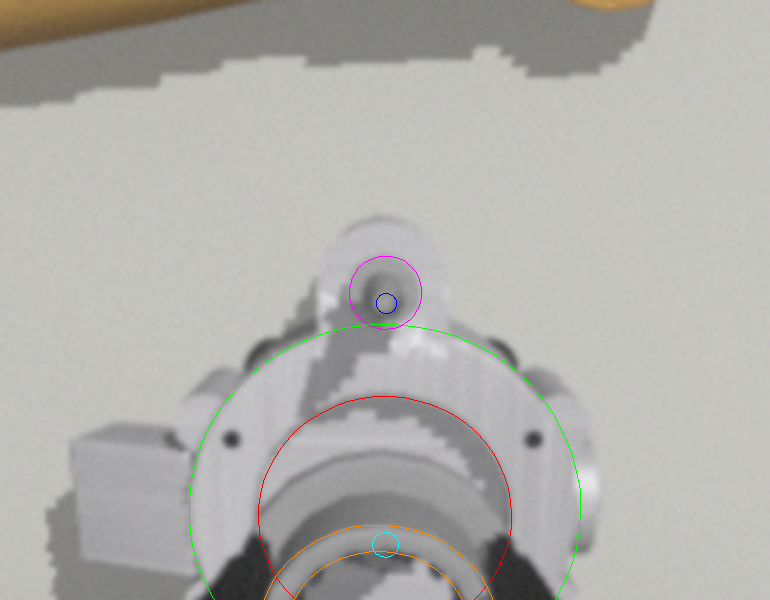

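Seen in the same picture, the held burr sits about 2 mm short in x and 0.7 mm short in y of the housing axis. I'll correct that and re-measure, numbers only.

Call:
carry_out --commands '[{"gripper": 0, "dx": 0.0018, "dy": 0.0008, "dz": 0, "roll": 0}, {"gripper": 0, "dx": 0, "dy": 0, "dz": 0, "roll": 0}, {"gripper": 0, "dx": 0, "dy": 0, "dz": 0, "roll": 0}, {"gripper": 0, "dx": 0, "dy": 0, "dz": 0, "roll": 0}]'

```text
time: 7.6
eef_pos: [0.4972, 0.2674, 0.0851]
eef_rot: [0.017, 0.707, -0.017, 0.707]
contact_force: [-0.5, -0.0, -1.7]
gripper_width: 0.0427
```

```bash
python3 - <<'E'
from ov import *
np.set_printoptions(precision=4,suppress=True)
for k in range(2):
    state(); m=robot.camera_model("wrist"); im=save("wrist","w4%d"%k); np.save("w4m.npy",m,allow_pickle=True)
    print("house",fitcirc(im,m,(.496,.266),[(.048,.044)],.006))
    zb=robot.observe()["eef_pos"][2]-.008
    for R in([(.022,zb+.026)],[(.017,zb+.026)],[(.029,zb+.006)]): print("burr",fitcirc(im,m,(.496,.266),R,.006))
    p=robot.observe()["eef_pos"]; print("tcp px",proj("wrist",p,m))
over(im,m,(.496,.266),np.radians(-2.84),(180,120,340,290),3.5,"w4o")
E
```

```text
t 7.6 tcp [0.4972 0.2674 0.0851] jaw -2.78 down -1.0 F [-0.5 -0.  -1.7] w 0.0427
house (array([0.496 , 0.2704]), np.float64(-48.78229904174805))
burr (array([0.4951, 0.2656]), np.float64(-62.58164978027344))
burr (array([0.4951, 0.2663]), np.float64(-66.60672760009766))
burr (array([0.4954, 0.267 ]), np.float64(-49.6298828125))
tcp px [[260.5469 227.6263]]
t 7.65 tcp [0.4972 0.2675 0.0851] jaw -2.78 down -1.0 F [ 0.1 -0.3 -1.3] w 0.0423
house (array([0.4981, 0.2682]), np.float64(-48.168968200683594))
burr (array([0.4951, 0.2656]), np.float64(-62.62439727783203))
burr (array([0.4951, 0.2663]), np.float64(-66.72425842285156))
burr (array([0.4954, 0.267 ]), np.float64(-49.540992736816406))
tcp px [[260.5597 227.6365]]
```

View pics/w4o.png

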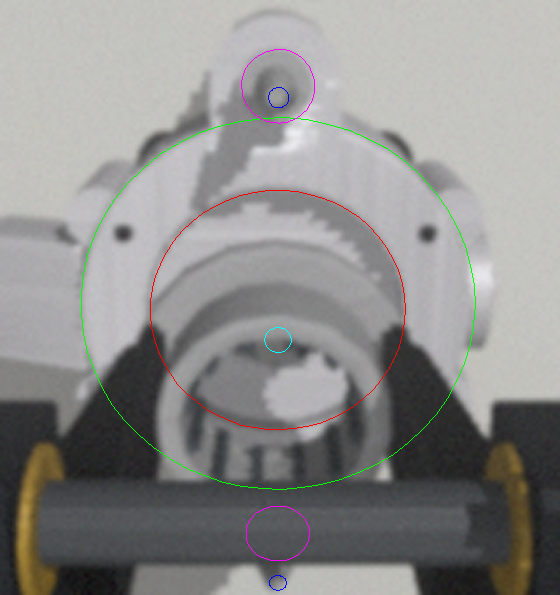

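Burr and housing now agree to about 0.5 mm. Lower it slowly.

Call:
carry_out --commands '[{"gripper": 0, "dx": 0.0005, "dy": 0, "dz": -0.01, "roll": 0}, {"gripper": 0, "dx": 0, "dy": 0, "dz": -0.01, "roll": 0}, {"gripper": 0, "dx": 0, "dy": 0, "dz": -0.008, "roll": 0}, {"gripper": 0, "dx": 0, "dy": 0, "dz": -0.004, "roll": 0}, {"gripper": 0, "dx": 0, "dy": 0, "dz": 0, "roll": 0}]'

```text
time: 8.32
eef_pos: [0.4975, 0.2673, 0.0526]
eef_rot: [0.017, 0.707, -0.017, 0.707]
contact_force: [0.6, 0.0, -1.7]
gripper_width: 0.0428
```

Call:
carry_out --commands '[{"gripper": 0, "dx": 0, "dy": 0, "dz": -0.003, "roll": 0}, {"gripper": 0, "dx": 0, "dy": 0, "dz": -0.002, "roll": 0}, {"gripper": 0, "dx": 0, "dy": 0, "dz": 0, "roll": 0}, {"gripper": 0, "dx": 0, "dy": 0, "dz": 0, "roll": 0}]'

```text
time: 8.82
eef_pos: [0.4979, 0.2675, 0.0483]
eef_rot: [0.017, 0.707, -0.017, 0.707]
contact_force: [0.4, -0.1, -1.9]
gripper_width: 0.0426
```

No force, and the burr is already inside the pocket rim. Lower it the rest of the way.

Call:
carry_out --commands '[{"gripper": 0, "dx": 0, "dy": 0, "dz": -0.0015, "roll": 0}, {"gripper": 0, "dx": 0, "dy": 0, "dz": -0.001, "roll": 0}, {"gripper": 0, "dx": 0, "dy": 0, "dz": 0, "roll": 0}, {"gripper": 0, "dx": 0, "dy": 0, "dz": 0, "roll": 0}]'

```text
time: 9.32
eef_pos: [0.4978, 0.2675, 0.0456]
eef_rot: [0.017, 0.707, -0.017, 0.707]
contact_force: [0.8, -0.0, -1.7]
gripper_width: 0.0427
```

Call:
carry_out --commands '[{"gripper": 70, "dx": 0, "dy": 0, "dz": 0, "roll": 0}, {"gripper": 70, "dx": 0, "dy": 0, "dz": 0, "roll": 0}, {"gripper": 70, "dx": 0, "dy": 0, "dz": 0, "roll": 0}, {"gripper": 70, "dx": 0, "dy": 0, "dz": 0, "roll": 0}]'

```text
time: 9.82
eef_pos: [0.4979, 0.2675, 0.0458]
eef_rot: [0.017, 0.707, -0.017, 0.707]
contact_force: [-0.1, 0.3, 0.5]
gripper_width: 0.0661
```

Call:
carry_out --commands '[{"gripper": 70, "dx": 0, "dy": 0, "dz": 0.04, "roll": 0}, {"gripper": 70, "dx": 0, "dy": 0, "dz": 0.05, "roll": 0}, {"gripper": 100, "dx": 0, "dy": -0.02, "dz": 0.02, "roll": 0}, {"gripper": 100, "dx": 0, "dy": -0.04, "dz": 0, "roll": 0}, {"gripper": 100, "dx": 0, "dy": -0.03, "dz": 0, "roll": 0}, {"gripper": 100, "dx": 0, "dy": 0, "dz": 0, "roll": 0}, {"gripper": 100, "dx": 0, "dy": 0, "dz": 0, "roll": 0}, {"gripper": 100, "dx": 0, "dy": 0, "dz": 0, "roll": 0}]'

```text
time: 10.82
eef_pos: [0.4978, 0.1782, 0.1556]
eef_rot: [0.017, 0.707, -0.017, 0.707]
contact_force: [0.2, 0.4, -1.1]
gripper_width: 0.0949
```

```bash
python3 - <<'E'
from ov import *
np.set_printoptions(precision=4,suppress=True)
state(); m=robot.camera_model("wrist"); im=save("wrist","w5"); np.save("w5m.npy",m,allow_pickle=True)
print("burr",fitcirc(im,m,(.496,.266),[(.022,.0635),(.017,.0635)],.006), "house",fitcirc(im,m,(.496,.266),[(.048,.044)],.006),fitcirc(im,m,(.496,.266),[(.031,.044)],.006))
over(im,m,(.496,.266),np.radians(-2.84),(150,0,350,220),2.7,"w5o")
E
```

```text
t 10.82 tcp [0.4978 0.1782 0.1556] jaw -2.73 down -1.0 F [ 0.2  0.4 -1.1] w 0.0949
burr (array([0.4962, 0.2666]), np.float64(-125.06116485595703)) house (array([0.4975, 0.2646]), np.float64(-39.53499984741211)) (array([0.496 , 0.2668]), np.float64(-68.96223449707031))
```

View pics/w5o.png

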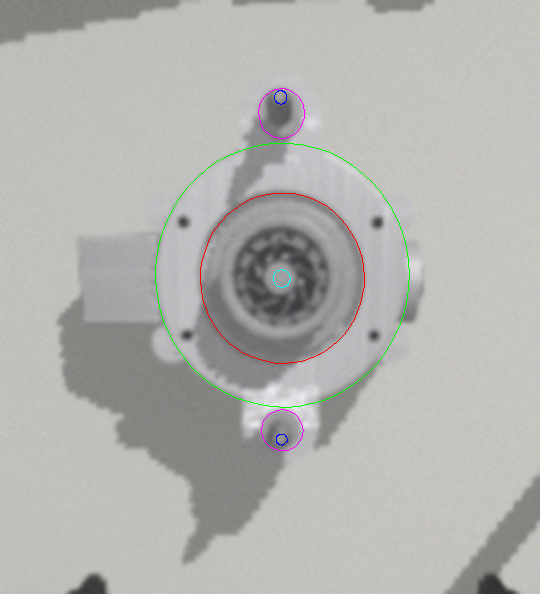

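The burr sits flat and concentric in the pocket; the fit gives (0.4962,0.2666), matching the pocket rim. Now the upper housing.

Call:
carry_out --commands '[{"gripper": 100, "dx": 0.008, "dy": -0.044, "dz": 0.01, "roll": 2.6}, {"gripper": 100, "dx": 0.008, "dy": -0.044, "dz": 0.005, "roll": 2.6}, {"gripper": 100, "dx": 0.008, "dy": -0.044, "dz": 0, "roll": 2.6}, {"gripper": 100, "dx": 0.008, "dy": -0.044, "dz": 0, "roll": 2.6}, {"gripper": 100, "dx": 0.007, "dy": -0.044, "dz": 0, "roll": 2.6}, {"gripper": 100, "dx": 0, "dy": 0, "dz": 0, "roll": 0}, {"gripper": 100, "dx": 0, "dy": 0, "dz": 0, "roll": 0}, {"gripper": 100, "dx": 0, "dy": 0, "dz": 0, "roll": 0}]'

```text
time: 11.88
eef_pos: [0.5367, -0.0412, 0.1705]
eef_rot: [-0.063, 0.704, 0.064, 0.704]
contact_force: [-0.1, -0.4, 0.1]
gripper_width: 0.0947
```

```bash
python3 - <<'E'
from ov import *
np.set_printoptions(precision=4,suppress=True)
m5=np.load("w5m.npy",allow_pickle=True).item()
P=[onz("wrist",(150+(x)/2.7-.3,y/2.7-.3),.044,m5)for x,y in((183,222),(377,222),(187,335),(374,335))]
for a,b in((0,1),(2,3)): d=P[b]-P[a]; print("bolt yaw",np.degrees(np.arctan2(d[1],d[0])),np.linalg.norm(d))
print("bolt mean",np.mean(P,0)); d=(P[0]+P[1]-P[2]-P[3])/2; print("side yaw",np.degrees(np.arctan2(-d[0],d[1])))
state(); m=robot.camera_model("wrist"); im=save("wrist","w6"); np.save("w6m.npy",m,allow_pickle=True)
for r in robot.boxes_of("wrist","bail_mid")[:2]: print(r["score"],r["xy"],onz("wrist",r["xy"],.066,m))
x,y=np.round(proj("wrist",[.536,.012,.06],m)[0]).astype(int); x0=max(0,x-110);y0=max(0,y-90); print(x0,y0)
cv2.imwrite("pics/w6o.png",cv2.resize(im[y0:y0+180,x0:x0+220,::-1],None,fx=3.3,fy=3.3,interpolation=cv2.INTER_CUBIC))
E
```

```text
bolt yaw -2.810274815550264 0.07214921732220207
bolt yaw -2.789775980548844 0.07213911888357638
bolt mean [0.4956 0.2661 0.044 ]
side yaw -2.733522833086641
t 11.88 tcp [ 0.5367 -0.0412  0.1705] jaw 10.3 down -1.0 F [-0.1 -0.4  0.1] w 0.0947
0.85 [264.3, 130.9] [0.5304 0.0192 0.066 ]
158 48
```

View pics/w6o.png

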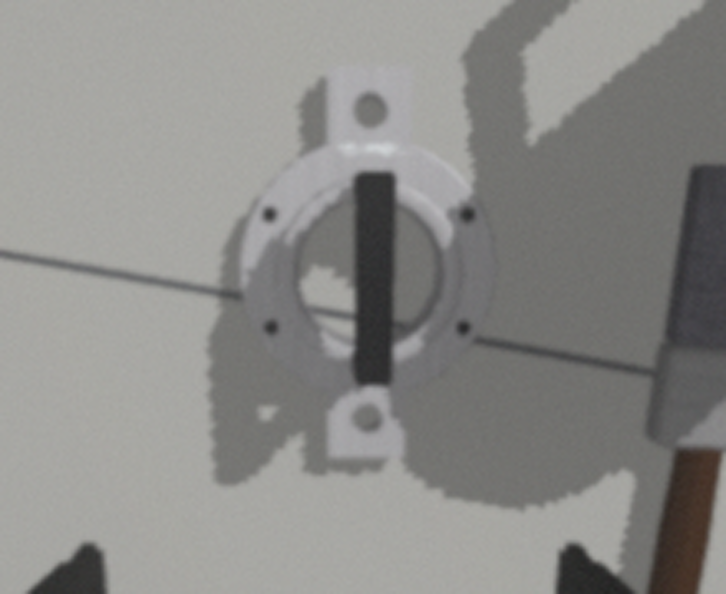

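The bar is vertical in the view, at crop (374,278). The bolts are at (269,214), (468,214), (271,327) and (463,327), and the holes at (370,109) and (368,417). Converting to positions.

```bash
python3 - <<'E'
from h import *
np.set_printoptions(precision=4,suppress=True)
m=np.load("w6m.npy",allow_pickle=True).item()
f=lambda x,y,z:onz("wrist",(158+x/3.3-.3,48+y/3.3-.3),z,m)
B=[f(x,y,.012)for x,y in((269,214),(468,214),(271,327),(463,327))]
for a,b in((0,1),(2,3)): d=B[b]-B[a]; print("yaw",np.degrees(np.arctan2(d[1],d[0])),np.linalg.norm(d))
print("bolt mid",np.mean(B,0))
H=[f(370,109,.012),f(368,417,.012)]; d=H[0]-H[1]; print("holes",np.mean(H,0),np.degrees(np.arctan2(-d[0],d[1])),np.linalg.norm(d))
T=[f(375.5,174,.066),f(373.5,384,.066)]; d=T[0]-T[1]; print("bail",np.mean(T,0),np.degrees(np.arctan2(-d[0],d[1])),np.linalg.norm(d))
E
```

```text
yaw 10.332812548690093 0.07249891555005945
yaw 10.308407636424416 0.07221506184008626
bolt mid [0.5379 0.0184 0.012 ]
holes [0.5382 0.0192 0.012 ] 10.51746995769976 0.11177378903893015
bail [0.5378 0.0182 0.066 ] 10.437962188553772 0.0641605370964603
```

Call:
carry_out --commands '[{"gripper": 100, "dx": 0.003, "dy": 0.03, "dz": 0, "roll": 0}, {"gripper": 100, "dx": 0, "dy": 0.03, "dz": 0, "roll": 0}, {"gripper": 100, "dx": 0, "dy": 0, "dz": -0.04, "roll": 0}, {"gripper": 100, "dx": 0, "dy": 0, "dz": -0.05, "roll": 0}, {"gripper": 100, "dx": 0, "dy": 0, "dz": -0.038, "roll": 0}, {"gripper": 100, "dx": 0, "dy": 0, "dz": 0, "roll": 0}, {"gripper": 100, "dx": 0, "dy": 0, "dz": 0, "roll": 0}, {"gripper": 100, "dx": 0, "dy": 0, "dz": 0, "roll": 0}]'

```text
time: 12.98
eef_pos: [0.5417, 0.0175, 0.0452]
eef_rot: [-0.063, 0.703, 0.063, 0.706]
contact_force: [-0.0, -0.0, 0.6]
gripper_width: 0.0951
```

Call:
carry_out --commands '[{"gripper": 0, "dx": 0, "dy": 0, "dz": 0, "roll": 0}, {"gripper": 0, "dx": 0, "dy": 0, "dz": 0, "roll": 0}, {"gripper": 0, "dx": 0, "dy": 0, "dz": 0, "roll": 0}, {"gripper": 0, "dx": 0, "dy": 0, "dz": 0, "roll": 0}, {"gripper": 0, "dx": 0, "dy": 0, "dz": 0, "roll": 0}, {"gripper": 0, "dx": 0, "dy": 0, "dz": 0, "roll": 0}, {"gripper": 0, "dx": 0, "dy": 0, "dz": 0, "roll": 0}, {"gripper": 0, "dx": 0, "dy": 0, "dz": 0, "roll": 0}]'

```text
time: 13.98
eef_pos: [0.5398, 0.0175, 0.0426]
eef_rot: [-0.063, 0.704, 0.063, 0.704]
contact_force: [0.0, -0.6, 0.8]
gripper_width: 0.0206
```

```bash
python3 - <<'E'
from h import *
state()
E
```

```text
t 13.97 tcp [0.5398 0.0175 0.0426] jaw 10.21 down -1.0 F [ 0.  -0.6  0.8] w 0.0206
```

Call:
carry_out --commands '[{"gripper": 0, "dx": 0, "dy": 0, "dz": 0, "roll": 0}, {"gripper": 0, "dx": 0, "dy": 0, "dz": 0, "roll": 0}, {"gripper": 0, "dx": 0, "dy": 0, "dz": 0, "roll": 0}, {"gripper": 0, "dx": 0, "dy": 0, "dz": 0, "roll": 0}]'

```text
time: 14.48
eef_pos: [0.5398, 0.0174, 0.0426]
eef_rot: [-0.063, 0.704, 0.063, 0.704]
contact_force: [-0.3, -0.6, -0.8]
gripper_width: 0.0117
```

Call:
carry_out --commands '[{"gripper": 0, "dx": 0, "dy": 0, "dz": 0.01, "roll": 0}, {"gripper": 0, "dx": 0, "dy": 0, "dz": 0.03, "roll": 0}, {"gripper": 0, "dx": 0, "dy": 0, "dz": 0.04, "roll": 0}, {"gripper": 0, "dx": 0, "dy": 0, "dz": 0.045, "roll": 0}, {"gripper": 0, "dx": 0, "dy": 0, "dz": 0, "roll": 0}]'

```text
time: 15.1
eef_pos: [0.5426, 0.0173, 0.1728]
eef_rot: [-0.063, 0.701, 0.062, 0.708]
contact_force: [-0.2, -0.5, -2.0]
gripper_width: 0.0118
```

Gripped at 11.8 mm and lifted. Carry it over the lower housing, turn -13°, stop above the dowel tips and look.

Call:
carry_out --commands '[{"gripper": 0, "dx": -0.004, "dy": 0.027, "dz": 0, "roll": -1.5}, {"gripper": 0, "dx": -0.007, "dy": 0.04, "dz": 0, "roll": -2.3}, {"gripper": 0, "dx": -0.007, "dy": 0.04, "dz": 0, "roll": -2.3}, {"gripper": 0, "dx": -0.007, "dy": 0.04, "dz": 0, "roll": -2.3}, {"gripper": 0, "dx": -0.007, "dy": 0.04, "dz": 0, "roll": -2.3}, {"gripper": 0, "dx": -0.007, "dy": 0.04, "dz": 0, "roll": -1.5}, {"gripper": 0, "dx": -0.0034, "dy": 0.02, "dz": 0, "roll": -0.8}, {"gripper": 0, "dx": 0, "dy": 0, "dz": -0.02, "roll": 0}, {"gripper": 0, "dx": 0, "dy": 0, "dz": -0.02, "roll": 0}, {"gripper": 0, "dx": 0, "dy": 0, "dz": 0, "roll": 0}]'

```text
time: 16.35
eef_pos: [0.495, 0.2625, 0.1233]
eef_rot: [0.016, 0.709, -0.019, 0.704]
contact_force: [0.5, -0.9, -1.8]
gripper_width: 0.0117
```

Call:
carry_out --commands '[{"gripper": 0, "dx": 0, "dy": 0, "dz": 0, "roll": 0}, {"gripper": 0, "dx": 0, "dy": 0, "dz": 0, "roll": 0}, {"gripper": 0, "dx": 0, "dy": 0, "dz": 0, "roll": 0}]'

```text
time: 16.73
eef_pos: [0.498, 0.2645, 0.1286]
eef_rot: [0.018, 0.706, -0.017, 0.707]
contact_force: [-0.4, 0.4, -3.1]
gripper_width: 0.0118
```

```bash
python3 - <<'E'
from h import *
np.set_printoptions(precision=4,suppress=True)
state(); m=robot.camera_model("wrist"); im=save("wrist","w7"); np.save("w7m.npy",m,allow_pickle=True)
x0,y0=170,90
cv2.imwrite("pics/w7o.png",cv2.convertScaleAbs(cv2.resize(im[y0:y0+150,x0:x0+180,::-1],None,fx=4,fy=4,interpolation=cv2.INTER_CUBIC),alpha=1.2))
print("proj dowel tip l at", proj("wrist",[.4957+.056*.0485,.2663+.056,.072],m))
E
```

```text
t 16.73 tcp [0.498  0.2645 0.1286] jaw -2.81 down -1.0 F [-0.4  0.4 -3.1] w 0.0118
proj dowel tip l at [[257.158 137.231]]
```

View pics/w7o.png

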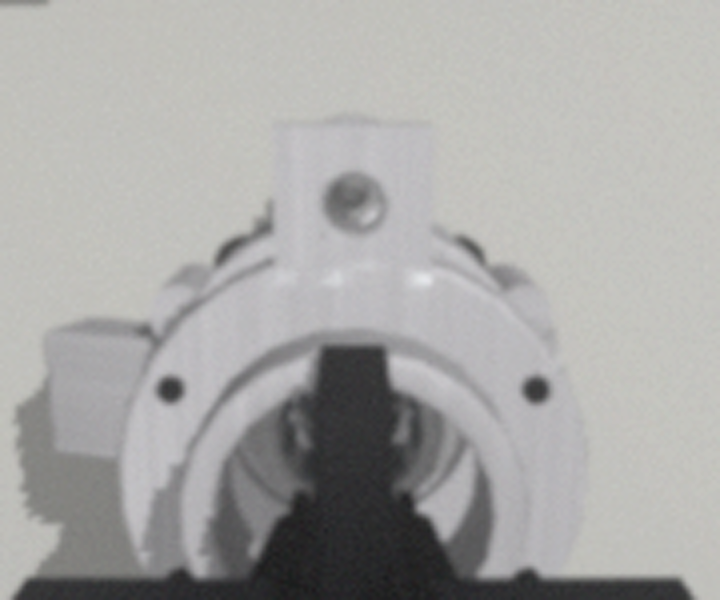

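The view shows the ear hole at crop (355,202), with the dowel tip visible inside it at about (356,196). I'll compare the two positions at their own heights.

```bash
python3 - <<'E'
from h import *
np.set_printoptions(precision=4,suppress=True)
m=np.load("w7m.npy",allow_pickle=True).item(); im=cv2.imread("pics/w7.png")
f=lambda x,y,z:onz("wrist",(170+x/4-.4,90+y/4-.4),z,m)
print("hole top",f(355,202,.098),"bottom",f(355,202,.086),"dowel tip",f(356,196,.072))
B=[f(170,388,.098),f(536,388,.098)]; d=B[1]-B[0]; print("bolts mid",np.mean(B,0),np.degrees(np.arctan2(d[1],d[0])),np.linalg.norm(d))
print("lower dowel est",.4957+.056*.0485,.2663+.056)
g=cv2.resize(im[130:152,246:272],None,fx=1,fy=1).mean(2).astype(int); print(g)
E
```

```text
hole top [0.4994 0.3223 0.098 ] bottom [0.4993 0.3212 0.086 ] dowel tip [0.4996 0.3211 0.072 ]
bolts mid [0.4972 0.286  0.098 ] -2.859367893213526 0.07238530767563824
lower dowel est 0.49841599999999997 0.3223
[[161 159 160 158 158 160 160 160 161 160 159 157 157 157 159 161 163 161
  161 159 158 159 158 158 158 158]
 [161 161 158 158 159 161 162 160 158 157 157 156 155 154 158 158 163 162
  161 160 159 158 158 157 159 159]
 [160 159 158 159 158 158 160 159 158 155 151 147 146 146 149 156 159 162
  160 159 160 157 160 160 160 159]
 [161 161 161 157 158 161 160 155 149 136 131 126 125 126 133 141 151 157
  159 159 158 160 157 157 158 159]
 [160 160 159 158 159 156 151 140 129 119 116 115 116 119 119 123 132 142
  154 157 158 159 158 157 160 157]
 [158 159 158 156 155 148 136 120 107 103 108 113 115 116 114 115 118 128
  139 152 158 160 158 156 160 159]
 [159 161 160 156 150 138 120 103  91  94 100 106 107 110 109 106 115 120
  126 144 154 159 158 157 161 159]
 [159 157 159 153 146 131 108  91  84  90  94  99  97  97  99 102 111 121
  121 136 150 156 157 156 159 158]
 [159 161 159 153 
[... 808 characters left out ...]
49 143 129
  125 135 150 157 156 155 157 158]
 [159 159 158 157 156 155 146 132 124 115 114 114 116 118 128 127 120 124
  132 143 154 156 156 157 158 157]
 [161 158 160 156 155 155 155 151 142 133 126 124 123 119 121 123 129 134
  144 152 156 158 157 156 158 158]
 [159 162 158 157 150 154 158 158 155 149 143 138 137 133 133 136 144 149
  154 157 159 159 158 158 158 154]
 [159 157 159 156 151 154 159 160 162 159 155 150 148 148 147 150 155 158
  157 157 160 158 157 158 159 156]
 [161 159 158 156 158 157 158 159 161 160 157 157 156 154 154 158 161 159
  158 157 159 156 156 157 158 156]
 [159 158 158 157 158 158 159 159 159 159 157 156 157 156 157 160 159 160
  158 159 157 158 157 156 156 160]]
```

The hole and dowel agree within about 1 mm, and the yaw matches. Lower it onto the tapers.

Call:
carry_out --commands '[{"gripper": 0, "dx": -0.0005, "dy": 0, "dz": -0.008, "roll": 0}, {"gripper": 0, "dx": 0, "dy": 0, "dz": -0.006, "roll": 0}, {"gripper": 0, "dx": 0, "dy": 0, "dz": -0.005, "roll": 0}, {"gripper": 0, "dx": 0, "dy": 0, "dz": 0, "roll": 0}, {"gripper": 0, "dx": 0, "dy": 0, "dz": 0, "roll": 0}]'

```text
time: 17.4
eef_pos: [0.497, 0.2645, 0.1087]
eef_rot: [0.017, 0.707, -0.017, 0.707]
contact_force: [0.6, 0.0, -1.6]
gripper_width: 0.0117
```

Call:
carry_out --commands '[{"gripper": 0, "dx": 0, "dy": 0, "dz": -0.003, "roll": 0}, {"gripper": 0, "dx": 0, "dy": 0, "dz": -0.003, "roll": 0}, {"gripper": 0, "dx": 0, "dy": 0, "dz": 0, "roll": 0}, {"gripper": 0, "dx": 0, "dy": 0, "dz": 0, "roll": 0}]'

```text
time: 17.9
eef_pos: [0.4969, 0.2645, 0.1026]
eef_rot: [0.017, 0.707, -0.017, 0.707]
contact_force: [0.2, -0.3, -2.6]
gripper_width: 0.0113
```

No side load, and it is past the tapers. Continue to the springs, then press.

Call:
carry_out --commands '[{"gripper": 0, "dx": 0, "dy": 0, "dz": -0.003, "roll": 0}, {"gripper": 0, "dx": 0, "dy": 0, "dz": -0.003, "roll": 0}, {"gripper": 0, "dx": 0, "dy": 0, "dz": -0.003, "roll": 0}, {"gripper": 0, "dx": 0, "dy": 0, "dz": 0, "roll": 0}, {"gripper": 0, "dx": 0, "dy": 0, "dz": 0, "roll": 0}, {"gripper": 0, "dx": 0, "dy": 0, "dz": 0, "roll": 0}]'

```text
time: 18.65
eef_pos: [0.497, 0.2645, 0.0941]
eef_rot: [0.017, 0.707, -0.017, 0.707]
contact_force: [-0.9, -0.8, 3.4]
gripper_width: 0.0113
```

Call:
carry_out --commands '[{"gripper": 0, "dx": 0, "dy": 0, "dz": -0.002, "roll": 0}, {"gripper": 0, "dx": 0, "dy": 0, "dz": -0.002, "roll": 0}, {"gripper": 0, "dx": 0, "dy": 0, "dz": -0.001, "roll": 0}, {"gripper": 0, "dx": 0, "dy": 0, "dz": 0, "roll": 0}, {"gripper": 0, "dx": 0, "dy": 0, "dz": 0, "roll": 0}]'

```text
time: 19.27
eef_pos: [0.4971, 0.2645, 0.0891]
eef_rot: [0.017, 0.707, -0.017, 0.707]
contact_force: [-3.2, -1.0, 5.1]
gripper_width: 0.0116
```

Springs are engaged, with a small side load in -x. Ease that and press to metal.

Call:
carry_out --commands '[{"gripper": 0, "dx": -0.0005, "dy": -0.0002, "dz": -0.001, "roll": 0}, {"gripper": 0, "dx": 0, "dy": 0, "dz": -0.001, "roll": 0}, {"gripper": 0, "dx": 0, "dy": 0, "dz": -0.001, "roll": 0}, {"gripper": 0, "dx": 0, "dy": 0, "dz": 0, "roll": 0}, {"gripper": 0, "dx": 0, "dy": 0, "dz": 0, "roll": 0}, {"gripper": 0, "dx": 0, "dy": 0, "dz": 0, "roll": 0}]'

```text
time: 20.02
eef_pos: [0.4971, 0.2645, 0.0868]
eef_rot: [0.017, 0.706, -0.017, 0.707]
contact_force: [-2.5, -2.3, 8.1]
gripper_width: 0.0117
```

Call:
carry_out --commands '[{"gripper": 0, "dx": 0, "dy": 0, "dz": -0.0007, "roll": 0}, {"gripper": 0, "dx": 0, "dy": 0, "dz": 0, "roll": 0}, {"gripper": 0, "dx": 0, "dy": 0, "dz": 0, "roll": 0}]'

```text
time: 20.4
eef_pos: [0.497, 0.2645, 0.0867]
eef_rot: [0.017, 0.707, -0.017, 0.707]
contact_force: [-4.4, -3.2, 10.6]
gripper_width: 0.012
```

Call:
carry_out --commands '[{"gripper": 0, "dx": -0.0002, "dy": 0, "dz": -0.0005, "roll": 0}, {"gripper": 0, "dx": 0, "dy": 0, "dz": 0, "roll": 0}, {"gripper": 0, "dx": 0, "dy": 0, "dz": 0, "roll": 0}]'

```text
time: 20.78
eef_pos: [0.497, 0.2645, 0.0867]
eef_rot: [0.017, 0.706, -0.017, 0.707]
contact_force: [-5.8, -3.4, 12.3]
gripper_width: 0.0116
```

z has stalled at 0.0867 (flush predicts 0.0866) while the force rises, so it's metal on metal. One more slight press, then a check with the last picture.

Call:
carry_out --commands '[{"gripper": 0, "dx": 0, "dy": 0, "dz": -0.0007, "roll": 0}, {"gripper": 0, "dx": 0, "dy": 0, "dz": 0, "roll": 0}, {"gripper": 0, "dx": 0, "dy": 0, "dz": 0, "roll": 0}, {"gripper": 0, "dx": 0, "dy": 0, "dz": 0, "roll": 0}]'

```text
time: 21.28
eef_pos: [0.497, 0.2645, 0.0867]
eef_rot: [0.017, 0.706, -0.017, 0.707]
contact_force: [-8.0, -4.0, 16.8]
gripper_width: 0.0118
```

```bash
python3 - <<'E'
from h import *
np.set_printoptions(precision=4,suppress=True)
state(); print(robot.observe()["wrist_torque"],robot.observe()["eef_rot"])
w=save("wrist","w8"); s=save("side","s8")
a=cv2.resize(w[90:240,170:350],(720,600),interpolation=cv2.INTER_CUBIC)[:, :,::-1]
b=cv2.resize(s[120:200,160:260],(750,600),interpolation=cv2.INTER_CUBIC)[:,:,::-1]
cv2.imwrite("pics/e.png",cv2.convertScaleAbs(np.hstack([cv2.resize(a,(400,333)),cv2.resize(b,(400,333))]),alpha=1.2))
E
```

```text
t 21.27 tcp [0.497  0.2645 0.0867] jaw -2.78 down -1.0 F [-8.  -4.  16.8] w 0.0118
[-0.6987  1.2196  0.0082] [ 0.0172  0.7065 -0.0171  0.7073]
```

View pics/e.png

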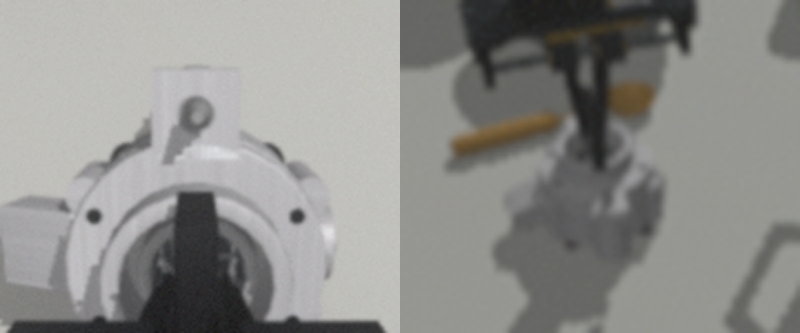

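The dowel shows through the ear hole, the housings look closed with no visible gap, and the tool is at rest and bearing down. Handing in.

```bash
python3 - <<'E'
from h import *
state(); print(robot.hand_in())
E
```

```text
t 21.38 tcp [0.497  0.2645 0.0867] jaw -2.78 down -1.0 F [-7.4 -3.6 16.8] w 0.0118
the job is handed in; nothing more can be done
None
```

I set the ring burr in the pocket and let go of it. I then fitted the upper housing over both dowels and pressed it shut, and handed the job in at 21.4 s with the arm still bearing on it. The hand-in reports no verdict.

**Burr:** after release, the burr fit was (0.4962, 0.2666) and the pocket rim fit (0.4960, 0.2668), so it is well within the 4 mm limit. It looked flat in the picture. I did not measure its height or tilt separately.

**Closure:** the tool height stopped at 0.0867 m, against 0.0866 m predicted for flush, while the downward force rose to about 17 N. I take that as metal on metal. In the last picture the left dowel shows through its ear hole and no gap is visible. The right dowel could not be seen directly.

**What disagreed:**
- The wrist camera read about 2 mm off along the jaw direction, so I aligned parts relative to each other in the same picture.
- Fits to the housing's outer rim scattered by up to 4 mm, so I used the pocket rim, bolts and dowels instead.
- A sideways force of about 8 N remains at the end, probably the housing bearing on its dowels. The pose was steady.

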